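Back off the ratchet clamp that holds a wing bracket

ROBOT

A 6-joint arm with a two-finger parallel gripper is mounted at the origin on the work surface. World frame = base frame: x ahead of the robot, y to its left, z up, the work surface at z = 0. Lengths are in m, angles in rad, forces in N, time in s.
With the tool pointing down it reaches from about 0.25 to 0.8 m from the base axis. Payload 8.5 kg.
Tool frame: the origin (TCP) lies at the very end of the fingers, on their centre line; the grasp point (between the pads) lies 19 mm behind it; z points along the fingers, y is the line along which they close (so a half turn about z gives the same grasp; the last joint's range is limited). The gripper opens to 85 mm and grips with 20 to 120 N. Pads are 22 mm wide; open, the fingers measure 114 mm over their backs; the gripper's body (76 mm by 85 mm) begins 54 mm behind the grasp point. The pads swing forward as they close: fully open they stand 13 mm farther back than shut.
Start: joints at [1.125, 0.238, -0.013, 1.319, 0, 1.571], TCP at [0.226, 0.474, 0.231] pointing down, gripper open.
Joint ranges: [-2.66, 2.66], [-1.03, 1.9], [-1.14, 1.46], [-1.82, 2.27], [-1.45, 1.34], [-3.14, 3.14]. Speed limits (rad/s): [2.22, 2.22, 2.79, 3.14, 3.14, 3.14].

INTERFACE

Orientations are given as a rotation vector (axis times angle).
In Python, from station import telemetry, optics, order gives the robot as it stands. The module is installed in compiled form; this text tells all that it offers.
- The arm moves only by the tool apply_moves, never from a script. Its argument "rows" is a list of rows, each a list of 7 numbers: the shift along the tool's x, y, z in m, then the turn, a rotation vector about the tool's x, y, z in degrees, then the finger opening in m, from 0 to 0.0854. In form: [[tx, ty, tz, ax, ay, az, claw], ...]. A call has 1 to 12 rows; each row is the pose to reach, as a shift and turn from the pose commanded when the call began, along the tool's axes at that moment; what a row does not reach only later rows make up. A row lasts 1/12 s, in which the tool goes at most 41.7 mm and 7.16 degrees, less where a joint would pass 70% of its speed; a pose out of reach is approached as far as the arm can. A call with a gripper value outside its range is refused whole. The fingers move at their own pace and stop on an object; "newtons" is the grip in N (left out, the last holds). Time passes only in rows, so rows that repeat a pose let the fingers close. It gives the time, the measured TCP pose, the force, the opening and the grip force at its end, in the units of the state.
- telemetry.read_state(): the state, without advancing time (a new reading comes with each control period).
- optics.get_image(name): name is "scene" or "side" or "wrist"; returns the picture (480x640x3 uint8, red, green, blue); there is no depth.
- optics.get_calibration(name): a dict with "intrinsics" (3x3 intrinsics, pixels), "k1" (the pictures are not rectified: a ray, as slopes to the right and down, at radius r is drawn at 1 + k1 r^2 times it, then the intrinsics apply), "world_to_cam" (4x4, takes a point from world to camera coordinates); the wrist camera has in their place "mount" (4x4, takes a point from camera to tool coordinates, whose origin is the TCP and whose axes are the flange's). Camera axes: x right, y down, z forward; pixel columns grow to the right and rows downward; lengths in m; the calibration is good to about 2 mm. A picture is of the moment at which its call begins: read the wrist's pose just before it. get_calibration takes no time and is no camera call.
- order.sign_off(): hands the job in; it is judged then, once.
The state is a dict: "time_s": time; "joint_pos": joint angles; "joint_vel": joint speeds; "joint_efforts": joint torques, N m; "ee_pos": TCP position; "eef_rot": TCP orientation; "contact_force": force on the tool from outside, world axes, zero at the start; "ft_torque": the same for the moment, N m; "opening": opening from 0.0 (shut) to 1.0 (fully open); "finger_force": force on a finger pad.
Only numpy, scipy, OpenCV 4.12 (cv2) and the standard library are available. Lean on these libraries where they do the work, as an engineer would, in place of code of your own. Each camera call takes 0.05 s, during which the arm holds its last target. There are 200 camera calls.

TASK

Two ratchet clamps stand on the bench: one grips a green-primed channel bracket between its jaw and anvil, the other is empty. On the clamp that holds the bracket, first lift the holding pawl by its ball knob and flip it right over so that it stays open, then turn the ratchet wheel back (anticlockwise seen from above) by about a quarter turn with its upright crank post, so that the jaw lets the bracket go. Leave the bracket standing where it is and leave the empty clamp alone.

Things in the scene. Friction and masses are not known exactly. Their poses are not given: they have to be found in the camera images.
- clamp: Steel ratchet clamp holding the bracket, bolted down. Origin: table top, on the wheel's vertical axis; x points to jaw and anvil (x 75..175 mm, 62 high), y to the pawl, z up. Foot plate 12 thick, x -75..180, y -75..137. Wheel radius 70, top z 57, saw teeth on its rim to z 67. The pawl's hinge is at (0, 118, 72), axis along x, between bearing plates (x -16..16, top z 82).
- wheel (a joint): Ratchet wheel and crank post, rad: 0 as found (jaw tight), grows anticlockwise seen from above (backwards, jaw opening 18 mm per rad); stop at 1.75. Turning it takes about 0.1 N m (2 to 3 N at the post) and it stays where it is left. While the pawl is closed it cannot turn back.
- wheel_post (a point): Black upright crank post on the wheel, round, diameter 20 mm, from z 57 to 105 mm, 45 mm from the wheel's axis; turns with the wheel. With the wheel at 0 it stands at (-34, -29) mm in the clamp's frame (140 deg clockwise from its x axis, seen from above). This point: on the post's axis, 92 mm above the table.
- pawl (a joint): Dark steel pawl bar, 12 mm wide, 62 long, 120 g, rad: 0 closed (nose between wheel teeth), grows as nose and ball swing up and outwards over the hinge, away from the wheel; stop at 2.4. Swings freely: let go below about 1.3 it drops shut, beyond about 1.4 it falls open and stays. Open, it lies below z 130 mm and within y 185 mm of the clamp.
- pawl_ball (a point): Centre of the black ball knob, diameter 18 mm, on an 8 mm stem standing on the pawl bar. Pawl closed: at (0, 78, 108) mm in the clamp's frame, that is 40 mm nearer the wheel than the hinge and 36 mm above it. It swings with the pawl in the clamp's y-z plane.
- bracket: Green-primed channel bracket, U-shaped, open upwards, 39 x 64 mm and 75 mm high, 80 to 170 g, loose, standing on the foot plate between the jaw and the anvil of the clamp. Origin: centre of its underside.
- spare_pawl (a joint): Pawl of the other, empty clamp, which looks the same but has nothing between its open jaw and its anvil; rad, 0 closed. To be left alone.
There are look-alikes about, which are no part of the job. Leave any yellow look-alike of the bracket alone.

How it is judged:
By the outcome, as a careful person would: the job done as asked, in the order asked, and still so for the second after the job is handed in, with the robot touching nothing.
It also fails if it takes over 50 s, if anything falls off the work surface, if the arm or the gripper's body presses on something with over 40 N, if the wrist force passes 120 N, or if a joint passes its speed limit or range.

## Working session

There is one attempt and no reset: what is moved stays moved. The work goes in short steps, Python scripts to look and compute and a tool call to move; the robot and the scene stay as the last step left them, time stands still between calls to the robot, and variables do not carry over. Pictures are saved under pics/ and viewed, at most 10 in all, crops included, and the job is handed in when it is done.

Besides the shell and the picture viewer there is one more tool, called after ">>>" as name(argument=value, ...), one argument or row to a line, values as JSON. apply_moves: Moves the arm, as the interface text tells. Its arguments: {"type":"object","properties":{"rows":{"type":"array","items":{"type":"array","items":{"type":"number"}}},"newtons":{"type":"number"}},"required":["rows"]}

```bash
mkdir -p pics; python3 - <<'E'
from station import telemetry, optics
import cv2,numpy as np
s=telemetry.read_state();print({k:np.round(v,3).tolist() for k,v in s.items()})
for n in("scene","side"):
    im=optics.get_image(n);cv2.imwrite(f"pics/{n}0.png",im[:,:,::-1])
    c=optics.get_calibration(n);print(n,{k:np.round(v,4).tolist() for k,v in c.items()})
print({k:np.round(v,4).tolist() for k,v in optics.get_calibration("wrist").items()})
E
```

```text
{'time_s': 0.0, 'joint_pos': [1.125, 0.239, -0.014, 1.319, -0.0, 1.571], 'joint_vel': [0.001, 0.001, -0.001, -0.002, 0.001, -0.0], 'joint_efforts': [-0.0, -53.878, 34.644, 0.018, 0.0, 0.0], 'ee_pos': [0.226, 0.473, 0.231], 'eef_rot': [-0.694, -3.064, 0.002], 'contact_force': [-0.299, 0.362, 0.627], 'ft_torque': [0.007, 0.012, 0.031], 'finger_force': 0.0, 'opening': 1.002}
scene {'intrinsics': [[493.2853, 0.0, 324.0251], [0.0, 493.2853, 234.9992], [0.0, 0.0, 1.0]], 'k1': -0.0868, 'world_to_cam': [[-0.515, 0.8571, -0.0146, 0.3278], [0.5942, 0.3446, -0.7267, -0.2856], [-0.6178, -0.383, -0.6868, 1.419], [0.0, 0.0, 0.0, 1.0]]}
side {'intrinsics': [[510.616, 0.0, 317.0124], [0.0, 510.616, 244.0594], [0.0, 0.0, 1.0]], 'k1': 0.04, 'world_to_cam': [[0.7158, -0.6983, -0.0047, -0.4323], [-0.4557, -0.4621, -0.7608, 0.347], [0.5291, 0.5467, -0.649, 0.5632], [0.0, 0.0, 0.0, 1.0]]}
{'intrinsics': [[382.0179, 0.0, 321.6263], [0.0, 382.0179, 236.3713], [0.0, 0.0, 1.0]], 'k1': -0.061, 'mount': [[-0.0005, -0.9635, -0.2676, 0.0684], [1.0, -0.0004, -0.0002, -0.0007], [0.0001, -0.2676, 0.9635, -0.1418], [0.0, 0.0, 0.0, 1.0]]}
```

View pics/scene0.png

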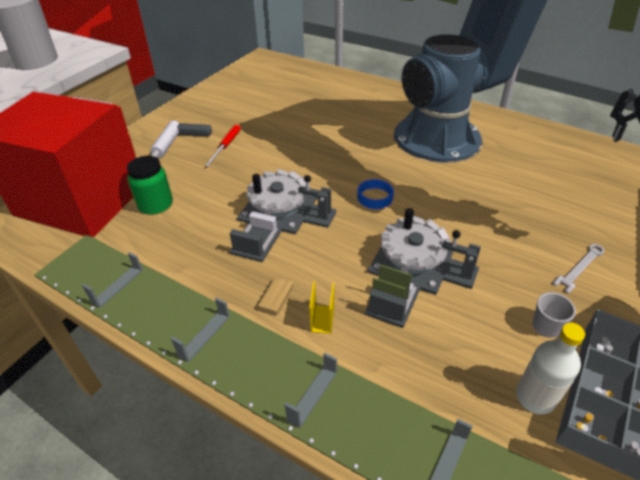

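View pics/side0.png

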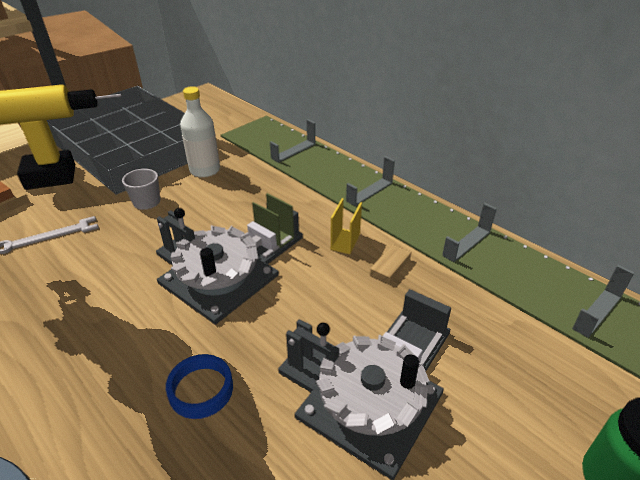

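Two candidate clamps. The one at scene (415,245) / side (212,258) has the dark-green U between its jaw and anvil, so it fits the description. The one at scene (275,190) / side (370,380) has an empty jaw. I'll confirm with a crop and triangulate.

```bash
cat > h.py <<'E'
import numpy as np, cv2
from station import telemetry, optics
from scipy.spatial.transform import Rotation as R
def cam(n, s=None):
    c=optics.get_calibration(n); K=np.array(c["intrinsics"]); D=np.array([c["k1"],0,0,0,0.])
    if n!="wrist": return K,D,np.array(c["world_to_cam"])
    s=s or telemetry.read_state(); T=np.eye(4); T[:3,:3]=R.from_rotvec(s["eef_rot"]).as_matrix(); T[:3,3]=s["ee_pos"]
    return K,D,np.linalg.inv(T@np.array(c["mount"]))
def ray(c,p):
    K,D,W=c; q=cv2.undistortPoints(np.array([[p]],float),K,D)[0,0]
    return -W[:3,:3].T@W[:3,3], W[:3,:3].T@np.array([*q,1])
def plane(c,p,z):
    o,d=ray(c,p); return o+d*(z-o[2])/d[2]
def tri(cs,ps):
    A=np.zeros((3,3));b=np.zeros(3);L=[]
    for c,p in zip(cs,ps):
        o,d=ray(c,p);d=d/np.linalg.norm(d);P=np.eye(3)-np.outer(d,d);A+=P;b+=P@o;L.append((P,o))
    x=np.linalg.solve(A,b);return x,max(np.linalg.norm(P@(x-o)) for P,o in L)
def proj(c,X):
    K,D,W=c; return cv2.projectPoints(np.atleast_2d(X).astype(float),cv2.Rodrigues(W[:3,:3])[0],W[:3,3],K,D)[0][:,0]
E
python3 - <<'E'
from h import *
a=cv2.imread("pics/scene0.png")[190:330,350:500];b=cv2.imread("pics/side0.png")[180:330,140:315]
f=lambda i:cv2.resize(i,None,fx=400/i.shape[1],fy=400/i.shape[1],interpolation=3)
a,b=f(a),f(b);h=max(len(a),len(b));o=np.zeros((h,800,3),np.uint8);o[:len(a),:400]=a;o[:len(b),400:]=b
cv2.imwrite("pics/crop1.png",o)
S,T=cam("scene"),cam("side")
for n,p,q in(("ball",(456,234),(180,213)),("posttop",(408,212),(208,250)),("hub",(415,238),(212,250))):
    print(n,tri((S,T),(p,q)))
E
```

```text
ball (array([0.48553386, 0.21240362, 0.10637241]), np.float64(0.0016665074780664014))
posttop (array([0.46628211, 0.10260265, 0.10246473]), np.float64(0.0002898475906065822))
hub (array([0.4923048 , 0.13524665, 0.06564479]), np.float64(0.0009364290371253255))
```

View pics/crop1.png

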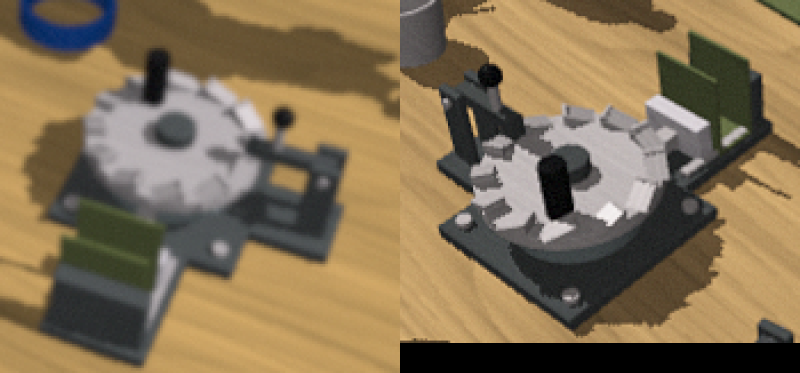

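Confirmed: the green U is in the clamp at scene (415,245), with its ball at scene (456,234) / side (179,213). The points agree with the given geometry: ball z 106 (given 108), and ball to post 111.5 mm (given 112.4). Yaw comes out at about 7.9°.

```bash
cat >> h.py <<'E'
YAW=np.radians(7.9); O=np.array([0.4963,0.1355,0.0])
RC=R.from_euler("z",YAW).as_matrix()
def cw(p): return O+RC@(np.array(p,float)/1000)
def tgt(clamp_ang,sgn=1):  # tool down, tool y along clamp direction at clamp_ang deg
    a=YAW+np.radians(clamp_ang); y=sgn*np.array([np.cos(a),np.sin(a),0]); z=np.array([0,0,-1.]); return np.c_[np.cross(y,z),y,z]
def rel(P,M=None):
    s=telemetry.read_state(); A=R.from_rotvec(s["eef_rot"]).as_matrix()
    t=A.T@(P-np.array(s["ee_pos"])); r=R.from_matrix(A.T@M).as_rotvec(degrees=True) if M is not None else np.zeros(3)
    return np.round(t*1000,1),np.round(r,1)
E
python3 - <<'E'
from h import *
print(R.from_rotvec(telemetry.read_state()["eef_rot"]).as_matrix().round(3))
for s in(1,-1):print(rel(cw((0,78,180)),tgt(0,s)))
E
```

```text
[[-0.902  0.431 -0.001]
 [ 0.431  0.902 -0.001]
 [-0.    -0.001 -1.   ]]
(array([-346.4, -123.2,   50.9]), array([-0.1,  0. , 56.6]))
(array([-346.4, -123.2,   50.9]), array([-0.000e+00, -1.000e-01, -1.234e+02]))
```

>>> apply_moves(
  rows=[
    [-0.02, -0.007, 0, 0, 0, 4, 0.05],
    [-0.055, -0.02, 0, 0, 0, 9, 0.05],
    [-0.09, -0.032, 0, 0, 0, 15, 0.05],
    [-0.125, -0.045, 0, 0, 0, 21, 0.05],
    [-0.16, -0.057, 0.005, 0, 0, 27, 0.05],
    [-0.195, -0.07, 0.01, 0, 0, 33, 0.05],
    [-0.23, -0.082, 0.015, 0, 0, 39, 0.05],
    [-0.265, -0.094, 0.02, 0, 0, 45, 0.05],
    [-0.3, -0.107, 0.025, 0, 0, 50, 0.05],
    [-0.325, -0.116, 0.03, 0, 0, 54, 0.05],
    [-0.34, -0.121, 0.03, 0, 0, 56, 0.05],
    [-0.346, -0.123, 0.03, 0, 0, 56.6, 0.05],
  ],
)

```text
time_s: 1.1
ee_pos: [0.4867, 0.2115, 0.2005]
eef_rot: [-2.069, -2.364, 0.002]
contact_force: [-0.7, -0.7, 0.0]
opening: 0.587
finger_force: 0.0
```

```bash
python3 - <<'E'
from h import *
s=telemetry.read_state();im=optics.get_image("wrist");W=cam("wrist",s)
im=im[:,:,::-1].copy();cv2.imwrite("pics/w1.png",im)
print(s["ee_pos"],s["joint_pos"],proj(W,[cw((0,78,108)),cw((-34,-29,105)),cw((0,0,60))]).round(1),rel(cw((0,78,180)),tgt(0)))
E
```

```text
[0.48670781 0.21153094 0.20052457] [ 4.10246939e-01  2.60768066e-01 -6.21601016e-02  1.24908802e+00
 -4.49454462e-04  1.84827201e+00] [[321.8 237.9]
 [275.8 378.6]
 [322.3 313.9]] (array([ 1. , -1. , 20.8]), array([-0. ,  0. , -0.2]))
```

View pics/w1.png

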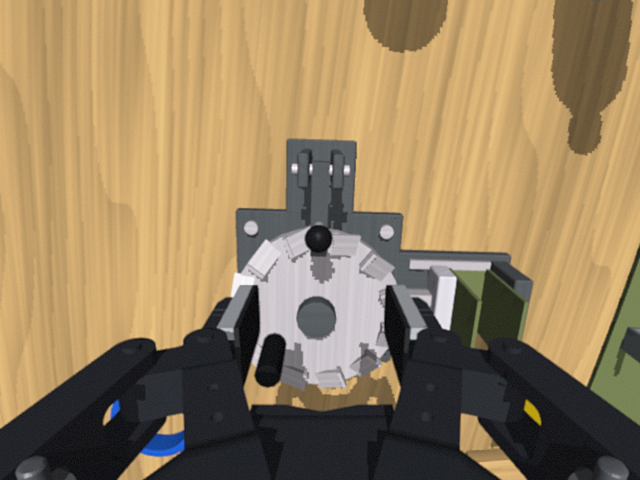

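Wrist view: ball at (318.5,238.5), hub centre (316,318), post top (267,378), all slightly left of prediction. I'll refine the clamp frame from these.

```bash
python3 - <<'E'
from h import *
im=cv2.imread("pics/w1.png");g=im.max(2)
m=(g<40).astype(np.uint8)[220:258,300:338];n,l,st,ce=cv2.connectedComponentsWithStats(m);print(st[1:],ce[1:]+[300,220])
W=cam("wrist")
b=plane(W,(318.5,238.5),.108);h=plane(W,(316,318),.065);p=plane(W,(267,378),.105);q=[b,h,p];print(np.round(q,4))
A=np.array([[0,78],[0,0],[-34.5,-28.9]])/1000;B=np.array(q)[:,:2]
ca,cb=A.mean(0),B.mean(0);H=(A-ca).T@(B-cb);a=np.arctan2(H[0,1]-H[1,0],H[0,0]+H[1,1])
r=np.array([[np.cos(a),-np.sin(a)],[np.sin(a),np.cos(a)]]);print(np.degrees(a),cb-r@ca,(B-cb-(A-ca)@r.T)*1000)
E
```

```text
[[  6   6  25  27 482]] [[318.21784232 239.00622407]]
[[0.4836 0.2124 0.108 ]
 [0.4915 0.134  0.065 ]
 [0.4603 0.1019 0.105 ]]
5.928876568023383 [0.49160271 0.13434506] [[ 0.03036156  0.44554998]
 [-0.07699868 -0.30388207]
 [ 0.04663712 -0.14166792]]
```

```bash
sed -i 's/^YAW=.*/YAW=np.radians(6.4); O=np.array([0.4925,0.1346,0.0])/' h.py; python3 - <<'E'
from h import *
print(rel(cw((0,78,92)),tgt(0)))
E
```

```text
(array([  0.7,  -2.7, 108.8]), array([-0. ,  0. ,  1.3]))
```

>>> apply_moves(
  rows=[
    [0, -0.001, 0.015, 0, 0, 1.3, 0.045],
    [0.0007, -0.0027, 0.035, 0, 0, 1.3, 0.045],
    [0.0007, -0.0027, 0.06, 0, 0, 1.3, 0.045],
    [0.0007, -0.0027, 0.085, 0, 0, 1.3, 0.045],
    [0.0007, -0.0027, 0.1, 0, 0, 1.3, 0.045],
    [0.0007, -0.0027, 0.108, 0, 0, 1.3, 0.045],
    [0.0007, -0.0027, 0.108, 0, 0, 1.3, 0.01],
    [0.0007, -0.0027, 0.108, 0, 0, 1.3, 0.01],
    [0.0007, -0.0027, 0.108, 0, 0, 1.3, 0.01],
    [0.0007, -0.0027, 0.108, 0, 0, 1.3, 0.01],
    [0.0007, -0.0027, 0.108, 0, 0, 1.3, 0.01],
    [0.0007, -0.0027, 0.108, 0, 0, 1.3, 0.01],
  ],
  newtons=20,
)

```text
time_s: 2.15
ee_pos: [0.4838, 0.2145, 0.0942]
eef_rot: [2.09, 2.344, 0.004]
contact_force: [4.4, 4.5, -3.2]
opening: 0.186
finger_force: 19.6
```

```bash
python3 - <<'E'
from h import *
print(telemetry.read_state()["opening"]*85,rel(cw((0,78,92)),tgt(0)))
for a in np.arange(0,1.9,.15):
    t=np.radians(138)-a; print(round(a,2),np.round([118+53.8*np.cos(t)-78,72+53.8*np.sin(t)-108],1))
cv2.imwrite("pics/w2.png",optics.get_image("wrist")[:,:,::-1])
E
```

```text
15.834712466409242 (array([-2.4, -0.3,  2.2]), array([ 0.1, -0.1,  0.2]))
0.0 [ 0. -0.]
0.15 [5.8 5.6]
0.3 [12.4 10.2]
0.45 [19.7 13.8]
0.6 [27.3 16.3]
0.75 [35.3 17.6]
0.9 [43.3 17.7]
1.05 [51.3 16.6]
1.2 [59.1 14.3]
1.35 [66.4 10.9]
1.5 [73.1  6.4]
1.65 [79.  1.]
1.8 [84.1 -5.2]
```

View pics/w2.png

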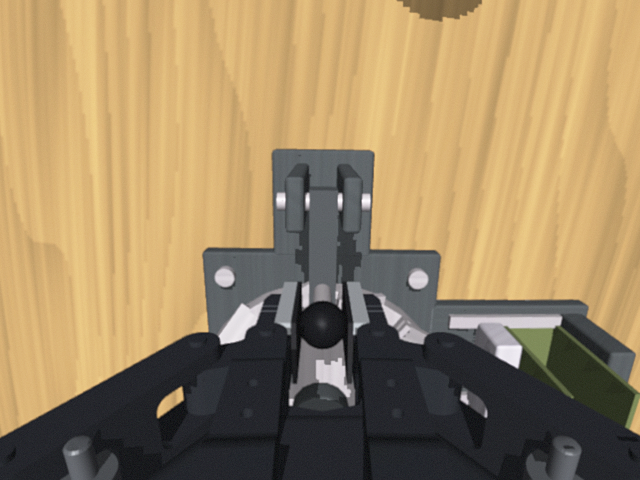

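Ball is pinched between the pads at (322,325). Now I'll swing it along its arc.

>>> apply_moves(
  rows=[
    [0.003, 0, -0.003, 0, 0, 0, 0.01],
    [0.006, 0, -0.0056, 0, 0, 0, 0.01],
    [0.009, 0, -0.008, 0, 0, 0, 0.01],
    [0.0124, 0, -0.0102, 0, 0, 0, 0.01],
    [0.016, 0, -0.012, 0, 0, 0, 0.01],
    [0.0197, 0, -0.0138, 0, 0, 0, 0.01],
    [0.0235, 0, -0.0151, 0, 0, 0, 0.01],
    [0.0273, 0, -0.0163, 0, 0, 0, 0.01],
    [0.0313, 0, -0.017, 0, 0, 0, 0.01],
    [0.0353, 0, -0.0176, 0, 0, 0, 0.01],
    [0.0393, 0, -0.0178, 0, 0, 0, 0.01],
    [0.0433, 0, -0.0177, 0, 0, 0, 0.01],
  ],
  newtons=25,
)

```text
time_s: 3.2
ee_pos: [0.4795, 0.2568, 0.1123]
eef_rot: [2.09, 2.342, 0.004]
contact_force: [5.8, -1.4, 1.3]
opening: 0.186
finger_force: 24.9
```

```bash
python3 - <<'E'
from h import *
cv2.imwrite("pics/w3.png",optics.get_image("wrist")[:,:,::-1])
E
```

```text
(no output)
```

View pics/w3.png

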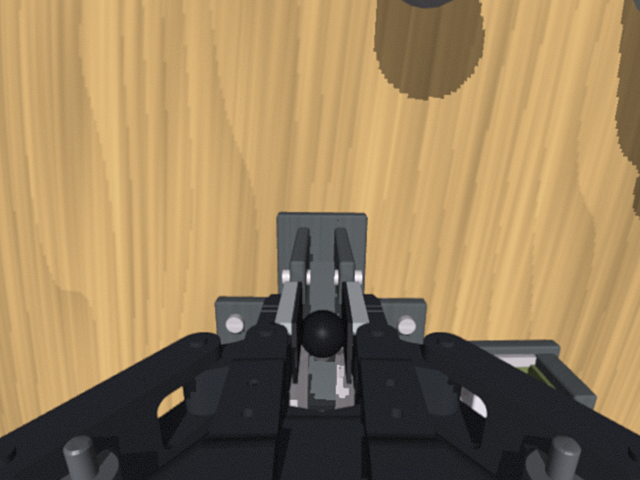

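>>> apply_moves(
  rows=[
    [0.004, 0, 0.0004, 0, 0, 0, 0.01],
    [0.008, 0, 0.0011, 0, 0, 0, 0.01],
    [0.012, 0, 0.002, 0, 0, 0, 0.01],
    [0.0158, 0, 0.0034, 0, 0, 0, 0.01],
    [0.0195, 0, 0.005, 0, 0, 0, 0.01],
    [0.0231, 0, 0.0068, 0, 0, 0, 0.01],
    [0.0265, 0, 0.009, 0, 0, 0, 0.01],
    [0.0298, 0, 0.0113, 0, 0, 0, 0.01],
    [0.033, 0, 0.014, 0, 0, 0, 0.01],
    [0.0357, 0, 0.0167, 0, 0, 0, 0.01],
    [0.038, 0, 0.019, 0, 0, 0, 0.01],
    [0.038, 0, 0.019, 0, 0, 0, 0.01],
  ],
)

```text
time_s: 4.25
ee_pos: [0.4754, 0.2963, 0.0935]
eef_rot: [2.089, 2.344, 0.008]
contact_force: [5.0, 3.4, 5.7]
opening: 0.186
finger_force: 24.3
```

>>> apply_moves(
  rows=[
    [0, 0, 0, 0, 0, 0, 0.04],
    [0, 0, 0, 0, 0, 0, 0.04],
    [0, 0, 0, 0, 0, 0, 0.04],
    [0, 0, 0, 0, 0, 0, 0.04],
    [0, 0, -0.02, 0, 0, 0, 0.04],
    [0, 0, -0.045, 0, 0, 0, 0.04],
    [0, 0, -0.07, 0, 0, 0, 0.04],
    [0, 0, -0.09, 0, 0, 0, 0.04],
    [0, 0, -0.095, 0, 0, 0, 0.04],
  ],
)

```text
time_s: 5.0
ee_pos: [0.4744, 0.295, 0.1902]
eef_rot: [2.09, 2.344, 0.006]
contact_force: [-0.0, 0.6, -0.3]
opening: 0.468
finger_force: 0.0
```

```bash
python3 - <<'E'
from h import *
s=telemetry.read_state();im=optics.get_image("wrist")[:,:,::-1].copy();cv2.imwrite("pics/w4.png",im)
W=cam("wrist",s);print(proj(W,[cw((0,172,72)),cw((0,78,108)),cw((-34.5,-28.9,105))]).round())
# pose: tool y tangential at post; candidates
for sg in(1,-1):print(rel(cw((-34.5,-28.9,140)),tgt(-50,sg)))
print(s["joint_pos"],s["ee_pos"])
E
```

```text
[[323. 215.]
 [323. 363.]
 [278. 479.]]
(array([-190.3,  -34.9,   49.1]), array([ 0.1, -0.2, 50.1]))
(array([-190.3,  -34.9,   49.1]), array([   0.2,    0.2, -129.9]))
[ 5.56444915e-01  3.08887839e-01 -2.08969196e-02  1.23729327e+00
 -7.24230805e-05  2.01296219e+00] [0.47435084 0.29502388 0.19016032]
```

View pics/w4.png

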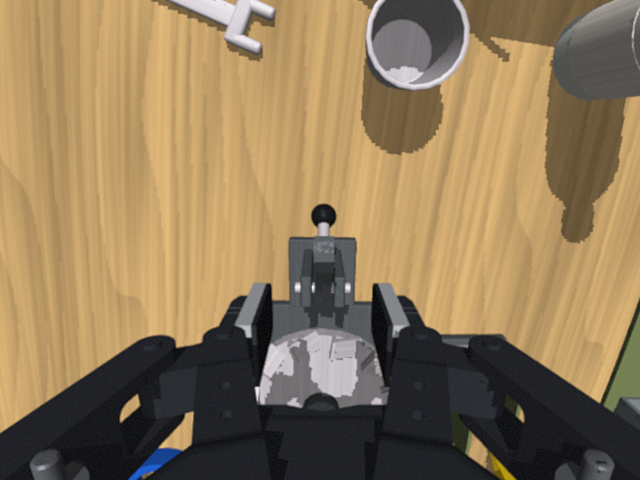

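The pawl is flipped fully open: ball at (323,215), exactly where the 2.4 rad stop predicts. Next, the post.

>>> apply_moves(
  rows=[
    [-0.01, -0.002, 0, 0, 0, 3, 0.055],
    [-0.03, -0.005, 0, 0, 0, 8, 0.055],
    [-0.05, -0.009, 0, 0, 0, 13, 0.055],
    [-0.07, -0.013, 0, 0, 0, 18, 0.055],
    [-0.09, -0.017, 0, 0, 0, 23, 0.055],
    [-0.11, -0.02, 0, 0, 0, 28, 0.055],
    [-0.13, -0.024, 0.005, 0, 0, 33, 0.055],
    [-0.15, -0.028, 0.01, 0, 0, 38, 0.055],
    [-0.168, -0.031, 0.02, 0, 0, 43, 0.055],
    [-0.18, -0.033, 0.03, 0, 0, 47, 0.055],
    [-0.188, -0.0345, 0.04, 0, 0, 49.5, 0.055],
    [-0.19, -0.035, 0.045, 0, 0, 50, 0.055],
  ],
)

```text
time_s: 6.05
ee_pos: [0.4588, 0.1003, 0.1399]
eef_rot: [-2.888, -1.236, 0.005]
contact_force: [0.8, 0.8, -0.6]
opening: 0.644
finger_force: 0.0
```

```bash
python3 - <<'E'
from h import *
s=telemetry.read_state();im=optics.get_image("wrist")[:,:,::-1].copy();cv2.imwrite("pics/w5.png",im)
W=cam("wrist",s);print(proj(W,[cw((-34.5,-28.9,105)),cw((-34.5,-28.9,57)),cw((0,0,65))]).round(),rel(cw((-34.5,-28.9,77)),tgt(-50)),s["joint_pos"])
E
```

```text
[[324. 265.]
 [324. 238.]
 [324. 165.]] (array([ 3.1,  1.1, 62.6]), array([-0.1,  0.2,  0.1])) [ 2.15475654e-01  1.98411741e-01 -3.09381989e-01  1.06645932e+00
 -3.12744293e-04  2.54799579e+00]
```

View pics/w5.png

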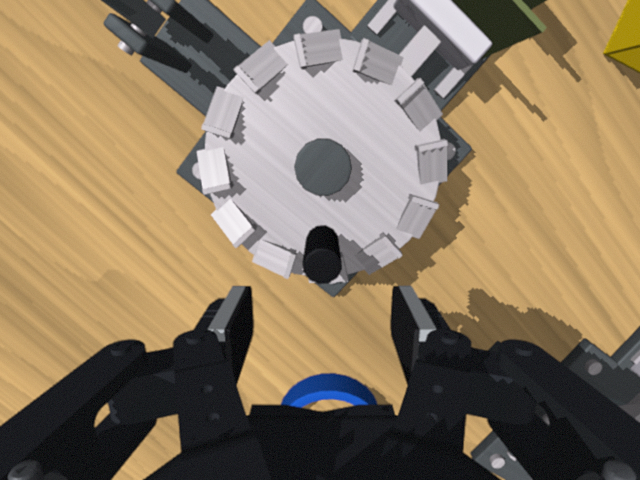

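Post top at (322,262), hub at (323,166). Both match prediction to within 2 mm, so I'll descend around the post.

>>> apply_moves(
  rows=[
    [0.002, 0, 0.01, 0, 0, 0, 0.055],
    [0.004, 0, 0.025, 0, 0, 0, 0.055],
    [0.004, 0, 0.04, 0, 0, 0, 0.055],
    [0.004, 0, 0.053, 0, 0, 0, 0.055],
    [0.004, 0, 0.061, 0, 0, 0, 0.055],
    [0.004, 0, 0.063, 0, 0, 0, 0.04],
    [0.004, 0, 0.063, 0, 0, 0, 0.03],
    [0.004, 0, 0.063, 0, 0, 0, 0.025],
    [0.004, 0, 0.063, 0, 0, 0, 0.025],
    [0.004, 0, 0.063, 0, 0, 0, 0.025],
  ],
  newtons=20,
)

```text
time_s: 6.93
ee_pos: [0.4636, 0.1049, 0.0796]
eef_rot: [2.885, 1.242, 0.002]
contact_force: [-0.1, -0.1, -0.0]
opening: 0.294
finger_force: 0.0
```

>>> apply_moves(
  rows=[
    [0.0002, 0.0039, 0, 0, 0, -5, 0.025],
    [0.0007, 0.0078, 0, 0, 0, -10, 0.025],
    [0.0015, 0.0116, 0, 0, 0, -15, 0.025],
    [0.0027, 0.0154, 0, 0, 0, -20, 0.025],
    [0.0042, 0.019, 0, 0, 0, -25, 0.025],
    [0.006, 0.0225, 0, 0, 0, -30, 0.025],
    [0.0081, 0.0258, 0, 0, 0, -35, 0.025],
    [0.0105, 0.0289, 0, 0, 0, -40, 0.025],
    [0.0132, 0.0318, 0, 0, 0, -45, 0.025],
    [0.0161, 0.0345, 0, 0, 0, -50, 0.025],
  ],
)

```text
time_s: 7.77
ee_pos: [0.499, 0.0929, 0.0794]
eef_rot: [-2.085, -2.349, -0.0]
contact_force: [-3.0, 1.8, 1.4]
opening: 0.292
finger_force: 1.2
```

```bash
python3 - <<'E'
from h import *
s=telemetry.read_state();im=optics.get_image("wrist")[:,:,::-1].copy();cv2.imwrite("pics/w6.png",im)
print(s["contact_force"],s["opening"],rel(cw((45*np.cos(np.radians(-90)),-45,77)),tgt(0)))
E
```

```text
[-3.00410381  1.80586153  1.38367329] 0.29218952569952616 (array([-2.6, -2.9,  2.5]), array([ 0. , -0. ,  0.8]))
```

View pics/w6.png

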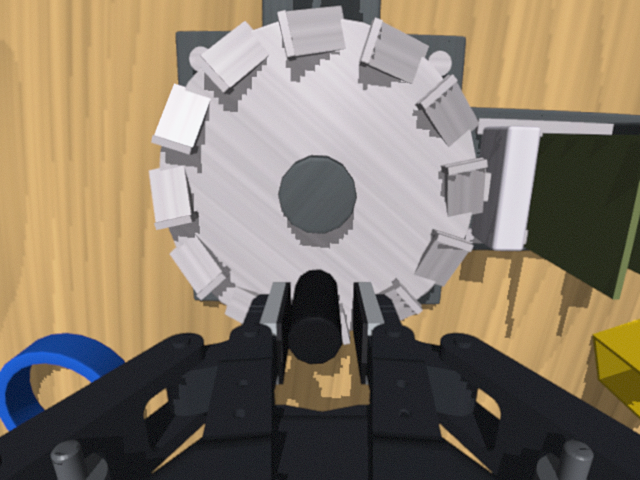

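The post is caged at (317,335), directly below the hub (317,194), so the wheel has turned about 50° and a gap is opening at the jaw. I'll continue about 42° more.

>>> apply_moves(
  rows=[
    [0.0002, 0.0039, 0, 0, 0, -5, 0.025],
    [0.0007, 0.0078, 0, 0, 0, -10, 0.025],
    [0.0015, 0.0116, 0, 0, 0, -15, 0.025],
    [0.0027, 0.0154, 0, 0, 0, -20, 0.025],
    [0.0042, 0.019, 0, 0, 0, -25, 0.025],
    [0.006, 0.0225, 0, 0, 0, -30, 0.025],
    [0.0081, 0.0258, 0, 0, 0, -35, 0.025],
    [0.0105, 0.0289, 0, 0, 0, -40, 0.025],
    [0.012, 0.0306, 0, 0, 0, -43, 0.025],
    [0.012, 0.0306, 0, 0, 0, -43, 0.025],
  ],
)

```text
time_s: 8.65
ee_pos: [0.5283, 0.1083, 0.0792]
eef_rot: [1.085, 2.948, -0.0]
contact_force: [-0.1, -0.1, -0.3]
opening: 0.295
finger_force: 0.0
```

>>> apply_moves(
  rows=[
    [0, 0, 0, 0, 0, 0, 0.035],
    [0, 0, 0, 0, 0, 0, 0.035],
    [0, 0, 0, 0, 0, 0, 0.035],
    [0, 0, -0.02, 0, 0, 0, 0.035],
    [0, 0, -0.045, 0, 0, 0, 0.035],
    [0, 0, -0.075, 0, 0, 0, 0.035],
    [0, 0, -0.1, 0, 0, 0, 0.035],
    [-0.02, 0, -0.12, 0, 0, 0, 0.035],
    [-0.05, 0, -0.13, 0, 0, 0, 0.035],
    [-0.08, 0, -0.14, 0, 0, 0, 0.035],
    [-0.1, 0, -0.15, 0, 0, 0, 0.035],
    [-0.1, 0, -0.15, 0, 0, 0, 0.035],
  ],
)

```text
time_s: 9.65
ee_pos: [0.6076, 0.0408, 0.2305]
eef_rot: [1.09, 2.942, 0.001]
contact_force: [-0.7, 0.5, 0.3]
opening: 0.41
finger_force: 0.0
```

```bash
python3 - <<'E'
from h import *
s=telemetry.read_state();f=lambda i:cv2.resize(i,(400,300),interpolation=cv2.INTER_AREA)
w=optics.get_image("wrist")[:,:,::-1].copy();a=optics.get_image("side")[180:330,120:320,::-1].copy()
cv2.imwrite("pics/w7.png",np.hstack([f(w),cv2.resize(a,(400,300),interpolation=3)]));W=cam("wrist",s)
for d in(80,90,100):
    t=np.radians(-140+d);print(d,proj(W,cw((45*np.cos(t),45*np.sin(t),105)))*.625)
print(s["ee_pos"],s["contact_force"])
E
```

```text
80 [[188.26018041  45.78669201]]
90 [[195.67729661  46.859849  ]]
100 [[203.15036402  46.57244097]]
[0.60757183 0.04084459 0.23050106] [-0.71555105  0.52900029  0.29535046]
```

View pics/w7.png

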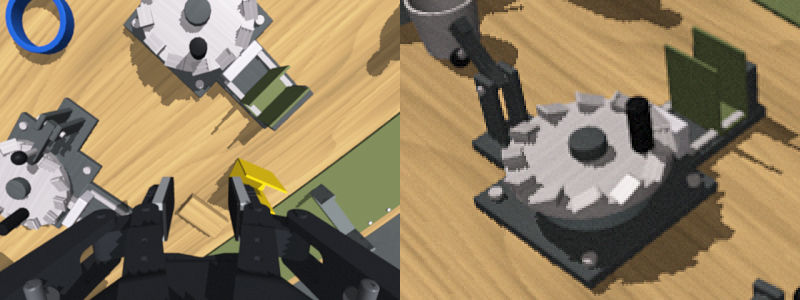

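The post is at (198,46) in the left half, which puts the wheel at about 92°. The jaw has drawn clear of the upright bracket, the pawl lies open, and the spare clamp is untouched.

```bash
python3 -c "
from station import order;print(order.sign_off())"
```

```text
the job is handed in; nothing more can be done
None
```

The pawl is flipped open, the wheel is turned back about 92° so the jaw is clear of the bracket, the bracket stands where it was, the empty clamp was left alone, and the job is handed in at about 10 s.

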